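# Load a ribbon spool in the tension stand and set its drag knob to the click

## Task

Load the shortest ribbon spool in the tension stand: set it gently down upright into the stand's dish until it rests fully on the dish floor, then swing the arm over it, right up to its stop. Turn the T-knob on the arm clockwise until its torque clutch clicks the first time and stop there (one click too many is all right, a third is not); leave the other three spools alone.

Things in the scene. Friction and masses are not known exactly. Their poses are not given: they have to be found in the camera images.
- spool_short_mid (a point): centre, half-way up, of the shortest ribbon spool: a loose upright cylinder 64 mm high, 54 mm across its thin black end discs (3 mm thick), the ribbon between them 51 mm across, 70 g. Grasp it from above across its sides, at any yaw. It stands on the desk right of the stand, in any of four places that it shares with the other spools. Site z is its axis.
- spool_wide_mid (a point): centre (half-way up) of a wider spool, 60 mm across, 75 mm high, loose on the desk; no room for it in the dish, stays where it stands
- spool_tall_mid (a point): centre of the tallest spool, 48 mm across, 100 mm high, loose on the desk; too tall for the arm, stays where it stands
- spool_slim_mid (a point): centre of the slimmest spool, 44 mm across, 90 mm high, loose on the desk; too tall for the arm, stays where it stands
- dish_floor (a point): middle of the floor, 16 mm above the desk, of the stand's round black dish; the spool's underside comes to rest on it. Inside, the dish is 60 mm wide for the lowest 3 mm, then flares to 70 mm at its rim 11 mm above the floor. +x points to the post behind the dish, z up. A wire ribbon guide, 60 mm high above the desk, stands 52 mm off along +y. The stand is fixed to the desk.
- post_axis (a point): point on the vertical axis of the stand's steel post, about which the swing arm turns; 105 mm from the dish centre, 105 mm above the desk. Axes as for the dish. The stand's grey base plate is 215 x 120 mm and 12 mm high.
- swing_arm (a joint): angle of the arm about the post, rad. 0: the arm lies over the dish against its stop. It grows as the arm swings out counter-clockwise seen from above, to the right as the robot sees it; travel ends at 1.75. Swing it clockwise to close. 0.2 N m of hinge friction keeps it where it is left. The arm is a level bar 22 mm wide, its underside 106 mm above the desk.
- swing_pin (a point): centre of the grip of the black upright pin at the arm's free end, by which the arm is swung: round, 12 mm thick (15 mm at its head), 175 mm from the hinge axis and 70 mm beyond the knob's axis. The pin stands from 121 to 162 mm above the desk, this point is at 145 mm. Pinch it from above at any yaw and carry it round the arc, or push it.
- knob_bar (a point): centre of the T-bar of the knob, on the knob's vertical axis, 105 mm from the hinge axis along the arm, 168 mm above the desk. The bar is black, 66 mm long along the point's x, 12 mm thick along y, 22 mm high; it sits on a 13 mm neck over a round housing 41 mm across whose top is 149 mm above the desk. It stays at its height; let it go and take it again at any angle.
- drag_screw (a point): point in the arm on the knob's axis, 115 mm above the desk. The knob, turned clockwise seen from above, screws a felt-faced foot straight down out of the arm, 6 mm per rad, against 0.36 N m. It starts an unknown 2 to 7 mm above the seated spool (0.4 to 1.2 rad). The screw holds itself when let go; turning back loosens it. Turning clockwise also presses the arm to its stop.
- clutch (a point): point in the knob's clutch housing, on the axis, 142 mm above the desk. Once the foot bears on the spool, the torque climbs within 0.3 to 0.4 rad from 0.36 to about 0.7 N m; there the clutch clicks: within 0.2 rad more the torque falls to nothing or below, and the knob has slipped 0.39 rad on the screw. Each further click comes 0.39 rad on. White marks on housing and collar are in line until it clicks.
Mind the look-alikes: they are no part of the job. Leave any red look-alike of the part that bears spool_short_mid alone.

How it is judged (in metres and radians):
On the way, in this order (a step that is already met when the one before it is completed fails the run):
1. the shortest spool stands upright on the floor of the dish (horizontal distance between spool_short_mid and dish_floor below 0.005 m and z of spool_short_mid in the frame of dish_floor below 0.0345 m and angle between spool_short_mid's own z axis and vertical below 0.07 rad), for 0.2 s.
2. the arm is swung over it to the stop (all of step 1 and value of joint swing_arm below 0.05 rad), for 0.2 s.
3. the knob's clutch has clicked with the foot bearing on the spool (all of step 2 and horizontal distance between knob_mark and collar_mark above 0.0027 m and contact force between foot and spool_short above 15 N), for 0.2 s.
At the end, for the whole second after the job is handed in: the shortest spool is in the dish (within 5 mm of its centre, under 2.5 mm off the floor, tilt under 4 degrees), the arm within 0.05 rad of its stop, the foot bears on the spool with over 15 N, the clutch has clicked once or twice, all at rest (all of step 3 and linear speed of spool_short below 0.02 m/s and velocity of joint swing_arm below 0.05 rad/s); the robot touches nothing.
It fails at once if the knob is turned on to a third click (horizontal distance between knob_mark and collar_mark above 0.0172 m).
It fails at once if the spool is driven into the dish with more than 90 N (contact force between spool_short and dish_bottom above 90 N).
It fails at once if another spool is moved by more than 30 mm (distance of spool_wide_mid from where it was at the start of the episode above 0.03 m).
It fails at once if another spool is moved by more than 30 mm (distance of spool_tall_mid from where it was at the start of the episode above 0.03 m).
It fails at once if another spool is moved by more than 30 mm (distance of spool_slim_mid from where it was at the start of the episode above 0.03 m).
It also fails if it takes over 72 s, if anything falls off the work surface, if the arm or the gripper's body presses on something with over 40 N, if the wrist force passes 120 N, or if a joint passes its speed limit or range.

## Robot

A 6-joint arm with a two-finger parallel gripper is mounted at the origin on a cart in front of the work surface, level with it; the furniture and walls round the work are solid. World frame = base frame: x ahead of the robot, y to its left, z up, the work surface at z = 0. Lengths are in mm, angles in rad, forces in N, time in s.
With the tool pointing down it reaches from about 350 to 850 mm from the base axis. Payload 8.1 kg.
Tool frame: the origin (TCP) lies between the finger pads; the fingertips stand 17 mm ahead of it and the grasp point (between the pads) lies 2 mm behind it; z points along the fingers, y is the line along which they close (so a half turn about z gives the same grasp; the last joint's range is limited). The gripper opens to 93 mm and grips with 3 to 60 N. Pads are 15 mm wide; open, the fingers measure 128 mm over their backs; the gripper's body (75 mm by 188 mm) begins 65 mm behind the grasp point.
Start: joints at [-1.355, 0.13, 1.488, -0, 1.523, -0.085], TCP at [177.791, -573.058, 235.635] pointing down, gripper open.
Joint ranges: [-2.96, 2.96], [-0.89, 2.26], [0.02, 2.5], [-1.34, 4.48], [0, 2.73], [-2.66, 2.66]. Speed limits (rad/s): [2.39, 2.39, 2.79, 3.14, 3.14, 3.14].

## Interface

Orientations are given as a unit quaternion [w, x, y, z].
In Python, from rig import observe, grab_frame, camera_info, r gives the robot as it stands. The module is installed in compiled form; this text tells all that it offers.
- The arm moves only by the tool servo_tool, never from a script. Its argument "rows" is a list of rows, each an object of numbers: "wx", "wy", "wz": the turn, a rotation vector about the tool's x, y, z in degrees; "x", "y", "z": the shift along the tool's x, y, z in mm; "grip": the opening in per cent of the stroke, from 0 (shut) to 100 (fully open). In form: [{"wx": .., "wy": .., "wz": .., "x": .., "y": .., "z": .., "grip": ..}, ...]. A call has 1 to 8 rows; each row is the pose to reach, as a shift and turn from the pose commanded when the call began, along the tool's axes at that moment; what a row does not reach only later rows make up. A row lasts 1/12 s, in which the tool goes at most 41.7 mm and 7.16 degrees, less where a joint would pass 70% of its speed; a pose out of reach is approached as far as the arm can. A call with a gripper value outside its range is refused whole. The fingers move at their own pace and stop on an object; "newtons" is the grip in N (left out, the last holds). Time passes only in rows, so rows that repeat a pose let the fingers close. It gives the time, the measured TCP pose, the force, the opening and the grip force at its end, in the units of the state.
- observe(): the state, without advancing time (a new reading comes with each control period).
- grab_frame(name): name is "side" or "top" or "wrist"; returns (picture, depth): 384x512x3 uint8, blue, green, red; 384x512 float32, mm along the optical axis (not along the pixel's ray), 0 where there is no reading.
- camera_info(name): a dict with "K" (3x3 intrinsics, pixels), "eye" and "orientation" of the camera in the world. Camera axes: x right, y down, z forward; pixel columns grow to the right and rows downward; lengths in mm; the calibration is good to about 2 mm. A picture is of the moment at which its call begins: read the wrist's pose just before it. camera_info takes no time and is no camera call; for the wrist camera it gives the pose at the moment of the call.
- r.close_job(): hands the job in; it is judged then, once.
The state is a dict: "clock": time; "qpos": joint angles; "dq": joint speeds; "joint_torque": joint torques, N m; "tool_pos": TCP position; "tool_rot": TCP orientation; "ft_force": force on the tool from outside, world axes, zero at the start; "ft_torque": the same for the moment, N m; "finger_gap": finger opening in mm; "grasp_force": force on a finger pad.
Only numpy, scipy, OpenCV 4.12 (cv2) and the standard library are available. Lean on these libraries where they do the work, as an engineer would, in place of code of your own. Each camera call takes 0.05 s, during which the arm holds its last target. There are 200 camera calls.

## Working session

There is one attempt and no reset: what is moved stays moved. The work goes in short steps, Python scripts to look and compute and a tool call to move; the robot and the scene stay as the last step left them, time stands still between calls to the robot, and variables do not carry over. Pictures are saved under pics/ and viewed, at most 10 in all, crops included, and the job is handed in when it is done.

Besides the shell and the picture viewer there is one more tool, called after "Call:" as name([rows], argument=value, ...), one row to a line, values as JSON. servo_tool: Moves the arm, as the interface text tells. Its arguments: {"type":"object","properties":{"rows":{"type":"array"},"newtons":{"type":"number"}},"required":["rows"]}

```bash
mkdir -p pics; cat > h.py <<'E'
import numpy as np, cv2
from scipy.spatial.transform import Rotation as R
from rig import observe, grab_frame, camera_info, r
def rot(q): return R.from_quat([q[1],q[2],q[3],q[0]])
def cloud(n):
    i=camera_info(n); im,d=grab_frame(n); K=np.array(i['K'])
    v,u=np.mgrid[:384,:512]
    p=np.stack([(u-K[0,2])/K[0,0]*d,(v-K[1,2])/K[1,1]*d,d],-1)
    o=np.array(i['orientation'])
    M=o if o.shape==(3,3) else rot(o).as_matrix()
    P=p@M.T+np.array(i['eye']); P[d<=0]=np.nan
    return im,P
E
python3 - <<'E'
from h import *
print(observe())
ims=[]
for n in ['side','top']:
    im,P=cloud(n); np.savez(n+'.npz',im=im,P=P); ims.append(im); i=camera_info(n); print(n,i['eye'],i['orientation'])
cv2.imwrite('pics/a.png',cv2.resize(ims[0],(800,600)));cv2.imwrite('pics/b.png',cv2.resize(ims[1],(800,600)))
E
```

```text
{'clock': 0.0, 'qpos': array([-1.35537703e+00,  1.31137391e-01,  1.48930054e+00, -1.05495040e-05,
        1.52300625e+00, -8.53811956e-02]), 'dq': array([6.97342079e-05, 7.56630688e-04, 4.53108988e-04, 8.01208801e-04,
       5.54971500e-04, 2.89460079e-05]), 'joint_torque': array([ 6.54883934e-04, -5.59836459e+01, -4.91756988e+01,  7.66761904e-02,
        3.57340090e-02, -2.23631496e-04]), 'tool_pos': array([ 177.6810915 , -572.51033728,  234.58995546]), 'tool_rot': array([-9.23465511e-04,  9.88710725e-01,  1.49834061e-01, -6.54072526e-05]), 'ft_force': array([-0.70457263, -0.02379987, -0.52735609]), 'ft_torque': array([-0.03640049,  0.00581465,  0.01782079]), 'grasp_force': 0.0, 'finger_gap': 93.11162285184285}
side [1019.02098558  342.62365513  657.71809136] [-0.17789929  0.39730955  0.81158445 -0.38965067]
top [382.61560662 -82.40244861 972.39272824] [-0.06209642  0.70710819 -0.70237229  0.05305863]
```

View pics/a.png

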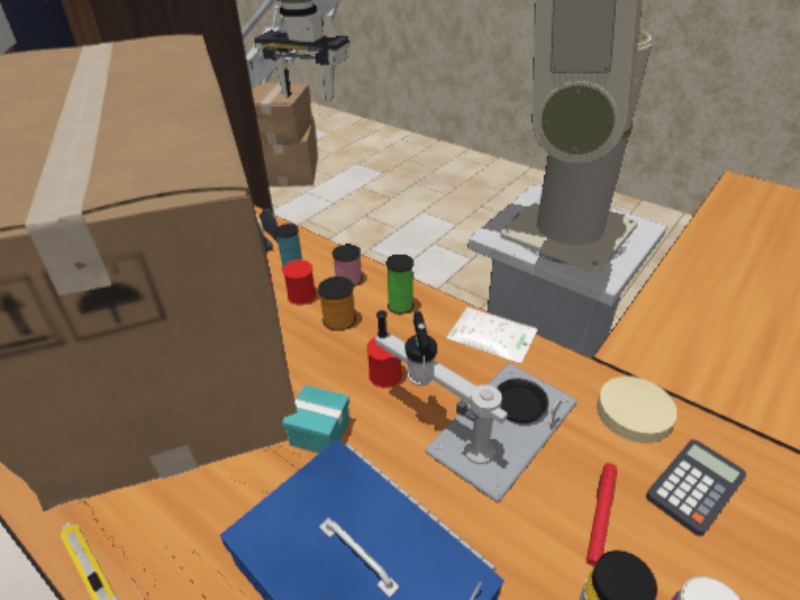

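View pics/b.png

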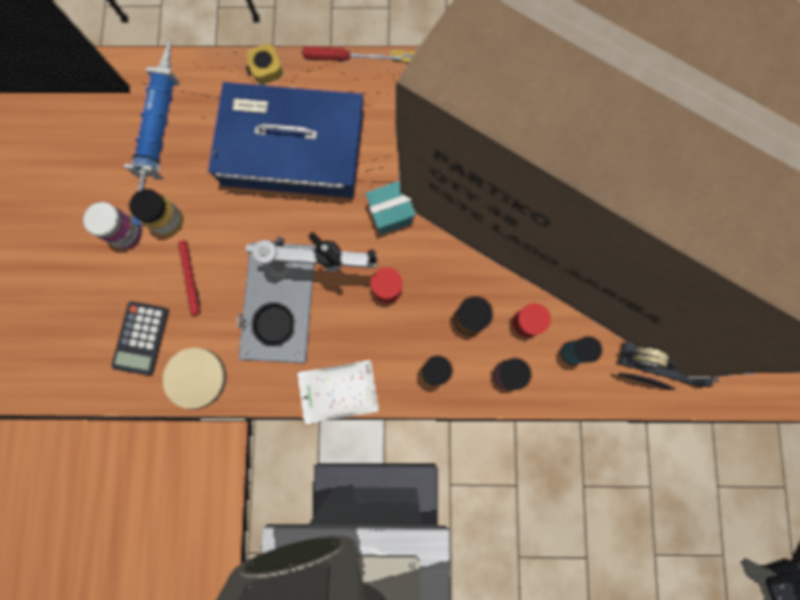

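Candidates (top 800x600 picture): orange (473,315), green (437,370), mauve (513,375), teal (582,350) spools, plus red look-alikes at (386,285) and (533,320). Mauve looks shortest, so I'll measure heights and diameters.

```bash
python3 - <<'E'
from h import *
D=np.load('top.npz');P=D['P'];im=D['im']
def fit(u,v,name,w=18):
    u=int(u*.64);v=int(v*.64)
    Q=P[v-w:v+w,u-w:u+w].reshape(-1,3);z0=np.nanmedian(P[v-2:v+3,u-2:u+3,2])
    q=Q[abs(Q[:,2]-z0)<4][:,:2].astype(np.float32)
    c,rad=cv2.minEnclosingCircle(q); print(name,'z',z0.round(1),'c',np.round(c,1),'mean',q.mean(0).round(1),'mid',((q.max(0)+q.min(0))/2).round(1),'d',round(2*rad,1),np.ptp(q,axis=0).round(1))
for a in [(473,313,'orange'),(437,370,'green'),(513,373,'mauve'),(588,349,'teal'),(386,285,'red1'),(533,320,'red2'),(273,324,'dish',),(264,251,'hub'),(327,248,'knob'),(372,258,'pin')]: fit(*a)
S=np.load('side.npz');
for n,Q in (('top',P),('side',S['P'])):
  m=(Q[...,0]>250)&(Q[...,0]<700)&(Q[...,1]<250)&(Q[...,1]>-420)
  b=m&(abs(Q[...,2]-12)<2.5)
  # base plate
  if n=='top':
    lab=cv2.connectedComponentsWithStats(b.astype(np.uint8));i=1+np.argmax(lab[2][1:,4]);q=Q[lab[1]==i][:,:2].astype(np.float32);print('plate',cv2.minAreaRect(q))
  for lo,hi in ((176,182),(158,165),(146,151),(115,120)):
    k=m&(Q[...,2]>lo)&(Q[...,2]<hi)&(Q[...,0]<520)&(Q[...,1]>-100); q=Q[k]; 
    if len(q)>3: print(n,lo,len(q),q.mean(0).round(1),cv2.minAreaRect(q[:,:2].astype(np.float32)))
m=np.nan_to_num(P[...,2])>250; q=P[m]; q=q[q[:,0]>150];print('box', q.min(0),q.max(0))
bx=np.nan_to_num(S['P'][...,2]); 
c=S['im'][140:220,170:290]; cv2.imwrite('pics/c.png',cv2.resize(c,(780,520),interpolation=cv2.INTER_CUBIC))
# box lower edges
for y in range(-450,-50,50):
  for lo in (20,150,300):
    k=(abs(P[...,1]-y)<8)&(P[...,2]>lo)&(P[...,0]>350); 
    if k.any(): print(y,lo,P[k][:,0].min().round(),end=' ')
E
```

```text
orange z 75.4 c [ 509. -200.] mean [ 508.7 -199.7] mid [ 509.1 -199.8] d 60.1 [57.9 57.6]
green z 99.4 c [ 413.9 -135.9] mean [ 414.  -136.1] mid [ 413.8 -135.7] d 47.6 [46.9 44.8]
mauve z 64.2 c [ 409.9 -266. ] mean [ 410.  -266.1] mid [ 409.6 -266.5] d 54.2 [51.3 52.8]
teal z 90.2 c [ 448.7 -379.7] mean [ 449.2 -379.3] mid [ 449.5 -379.6] d 43.6 [40.3 42.9]
red1 z 63.8 c [562.5 -51.5] mean [562.  -51.9] mid [562.1 -52.2] d 54.0 [52.7 50.6]
red2 z 63.1 c [ 502.  -300.9] mean [ 502.  -300.8] mid [ 501.9 -300.4] d 54.3 [50.4 52.8]
dish z 15.4 c [497.8 154.8] mean [495.9 152. ] mid [497.6 154.3] d 136.8 [ 98.7 100.1]
hub z 129.3 c [599.4 142.4] mean [599.  142.3] mid [599.6 142.5] d 36.1 [33.4 35. ]
knob z 177.5 c [593.1  37.6] mean [591.4  37.7] mid [593.2  37.5] d 64.4 [48.5 48.4]
pin z 145.9 c [582.9 -32.6] mean [582.9 -32.6] mid [582.9 -32.6] d 3.2 [2.1 2.5]
plate ((526.1021728515625, 145.91812133789062), (119.133056640625, 191.23568725585938), 87.45091247558594)
box [ 151.21133069 -573.32015387  250.00134406] [947.77722409 522.05335254 497.6203048 ]
-450 20 411.0 -450 150 478.0 -450 300 481.0 -400 20 432.0 -400 150 509.0 -400 300 510.0 -350 20 537.0 -350 150 537.0 -350 300 538.0 -300 20 405.0 -300 150 567.0 -300 300 568.0 -250 20 386.0 -250 150 598.0 -250 300 602.0 -200 20 480.0 -200 150 629.0 -200 300 634.0 -150 20 393.0 -150 150 662.0 -150 300 666.0 -100 20 682.0 -100 150 698.0 -100 300 701.0
```

View pics/c.png

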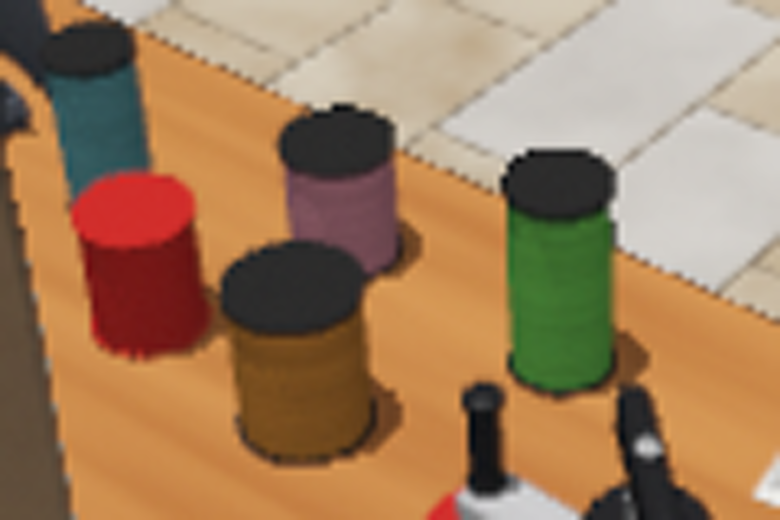

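The crop confirms that mauve (342,190 in the crop) is the shortest black-ended spool: 64 mm high, 54 mm across, at (410,-266). Next I'll refine the dish, hub and pin positions and work out the first move.

```bash
cat >> h.py <<'E'
def go(x,y,z,yaw,steps=8,st=None):
    """print shift in tool axes from measured pose to world target; yaw = world deg of tool y (mod 180)"""
    s=st or observe(); M=rot(s['tool_rot']).as_matrix(); d=M.T@(np.array([x,y,z])-s['tool_pos'])
    cy=np.degrees(np.arctan2(M[1,1],M[0,1])); dy=yaw-cy
    print('shift',d.round(1),'norm',np.linalg.norm(d).round(1),'wz(mod360)',round(-dy,1),'yaw now',cy.round(1),'tilt',np.degrees(np.arccos(-M[2,2])).round(2),'pos',np.round(s['tool_pos'],1),'clock',s['clock'])
E
python3 - <<'E'
from h import *
from scipy.optimize import least_squares
hub=np.array([599.4,142.4])
for n in('top','side'):
    P=np.load(n+'.npz')['P'].reshape(-1,3); P=P[~np.isnan(P[:,0])]
    d=np.hypot(P[:,0]-496,P[:,1]-152)
    def circ(q):
        f=least_squares(lambda p:np.hypot(q[:,0]-p[0],q[:,1]-p[1])-p[2],[496,152,35],loss='soft_l1').x; return f.round(1),len(q)
    print(n,'rim',circ(P[(d<45)&(d>25)&(P[:,2]>24)&(P[:,2]<30)]))
    q=P[(d<33)&(abs(P[:,2]-16)<1.6)]; print('floor',q.mean(0),circ(q), cv2.minEnclosingCircle(q[:,:2].astype(np.float32)) if len(q)>3 else '')
    h=P[(np.hypot(*(P[:,:2]-hub).T)<25)&(abs(P[:,2]-129)<2.5)]; print('hub',cv2.minEnclosingCircle(h[:,:2].astype(np.float32)),len(h))
    k=P[(np.hypot(P[:,0]-588,P[:,1]+32)<25)&(P[:,2]>155)&(P[:,2]<168)]; print('pin',len(k),k.mean(0), np.ptp(k,axis=0) if len(k) else '')
    k=P[(np.hypot(P[:,0]-593,P[:,1]-37)<45)&(P[:,2]>174)&(P[:,2]<184)]; print('bar',len(k),cv2.minAreaRect(k[:,:2].astype(np.float32)) if len(k) else '')
    k=P[(abs(P[:,2]-117)<3)&(np.hypot(P[:,0]-599,P[:,1]-142)<180)&(P[:,0]>540)];print('arm',len(k),cv2.minAreaRect(k[:,:2].astype(np.float32)) if len(k) else '')
go(410,-266,170,45)
E
```

```text
top rim (array([495. , 147.6,  36.1]), 146)
floor [495.6277885  147.96319337  15.89037957] (array([495. , 148.4,  21.4]), 240) ((495.3173522949219, 150.10777282714844), 31.105710983276367)
hub ((599.5155639648438, 142.2168731689453), 17.956144332885742) 73
pin 29 [587.7382364  -31.30576795 159.98132824] [13.80865082 12.16287289  8.91781651]
bar 129 ((592.4949340820312, 38.17007064819336), (64.28534698486328, 11.700469970703125), 45.619571685791016)
arm 268 ((600.217041015625, 68.58418273925781), (209.4851837158203, 46.30445098876953), 85.97696685791016)
side rim (array([495.2, 149.7,  36.7]), 105)
floor [493.42774865 152.57030743  15.32055388] (array([492.5, 151.4,  21.1]), 221) ((495.7735595703125, 151.6284942626953), 32.612247467041016)
hub ((602.0010986328125, 147.7529296875), 12.213760375976562) 43
pin 31 [588.67996615 -28.98873879 158.67852352] [11.9409283  13.50532308  5.32528133]
bar 120 ((592.8380126953125, 40.28998565673828), (66.74500274658203, 11.004056930541992), 45.23070526123047)
arm 578 ((597.7940063476562, 70.84689331054688), (211.38980102539062, 38.104942321777344), 80.09504699707031)
shift [ 312.7 -223.9   65.1] norm 390.1 wz(mod360) -117.8 yaw now -72.8 tilt 0.1 pos [ 177.7 -572.6  234.7] clock 0.1
```

Call:
servo_tool([
  {"x":156,"y":-112,"z":30,"wz":-57,"grip":100},
  {"x":156,"y":-112,"z":30,"wz":-57,"grip":100},
  {"x":156,"y":-112,"z":30,"wz":-57,"grip":100},
  {"x":156,"y":-112,"z":30,"wz":-57,"grip":100},
  {"x":313,"y":-224,"z":65,"wz":-57,"grip":100},
  {"x":313,"y":-224,"z":65,"wz":-57,"grip":100},
  {"x":313,"y":-224,"z":65,"wz":-57,"grip":100},
  {"x":313,"y":-224,"z":65,"wz":-57,"grip":100},
])

```text
invalid input
```

```bash
python3 -c "
from h import *
go(410,-266,170,45)"
```

```text
shift [ 312.7 -223.9   65.1] norm 390.1 wz(mod360) -117.8 yaw now -72.8 tilt 0.1 pos [ 177.7 -572.6  234.7] clock 0.1
```

The call was refused, maybe because every field is required. I'll retry with `wx` and `wy` included.

Call:
servo_tool([
  {"wx":0,"wy":0,"wz":-57,"x":156,"y":-112,"z":30,"grip":100},
  {"wx":0,"wy":0,"wz":-57,"x":156,"y":-112,"z":30,"grip":100},
  {"wx":0,"wy":0,"wz":-57,"x":156,"y":-112,"z":30,"grip":100},
  {"wx":0,"wy":0,"wz":-57,"x":156,"y":-112,"z":30,"grip":100},
  {"wx":0,"wy":0,"wz":-57,"x":313,"y":-224,"z":65,"grip":100},
  {"wx":0,"wy":0,"wz":-57,"x":313,"y":-224,"z":65,"grip":100},
  {"wx":0,"wy":0,"wz":-57,"x":313,"y":-224,"z":65,"grip":100},
  {"wx":0,"wy":0,"wz":-57,"x":313,"y":-224,"z":65,"grip":100},
], newtons=20)

```text
clock: 0.77
tool_pos: [377.0, -309.1, 180.1]
tool_rot: [-0.0, 0.796, 0.606, -0.0]
ft_force: [0.7, -0.7, -0.9]
finger_gap: 93.1
grasp_force: 0.0
```

```bash
python3 -c "
from h import *
go(410,-266,170,45)"
```

```text
shift [50.4 20.4 10.1] norm 55.3 wz(mod360) -60.4 yaw now -15.4 tilt 0.01 pos [ 377.  -309.1  180.1] clock 0.7667
```

Call:
servo_tool([
  {"wx":0,"wy":0,"wz":-60,"x":50,"y":20,"z":10,"grip":100},
  {"wx":0,"wy":0,"wz":-60,"x":50,"y":20,"z":10,"grip":100},
  {"wx":0,"wy":0,"wz":-60,"x":50,"y":20,"z":10,"grip":100},
  {"wx":0,"wy":0,"wz":-60,"x":50,"y":20,"z":10,"grip":100},
  {"wx":0,"wy":0,"wz":-60,"x":50,"y":20,"z":10,"grip":100},
  {"wx":0,"wy":0,"wz":-60,"x":50,"y":20,"z":10,"grip":100},
  {"wx":0,"wy":0,"wz":-60,"x":50,"y":20,"z":10,"grip":100},
  {"wx":0,"wy":0,"wz":-60,"x":50,"y":20,"z":10,"grip":100},
])

```text
clock: 1.43
tool_pos: [409.0, -268.1, 170.2]
tool_rot: [-0.0, 0.408, 0.913, 0.0]
ft_force: [-0.6, 0.3, -0.8]
finger_gap: 93.1
grasp_force: 0.0
```

```bash
python3 -c "
from h import *
go(410,-266,42,45)
im,P=cloud('wrist')
Q=P.reshape(-1,3);q=Q[(abs(Q[:,2]-64)<3)&(np.hypot(Q[:,0]-410,Q[:,1]+266)<40)]
if len(q)>10: print(len(q),cv2.minEnclosingCircle(q[:,:2].astype(np.float32)))
"
```

```text
shift [  0.8   2.2 128.2] norm 128.2 wz(mod360) -3.1 yaw now 41.9 tilt 0.05 pos [ 409.  -268.1  170.2] clock 1.4333
3116 ((410.7078857421875, -264.8787841796875), 27.252487182617188)
```

Call:
servo_tool([
  {"wx":0,"wy":0,"wz":-3,"x":1,"y":2.8,"z":30,"grip":100},
  {"wx":0,"wy":0,"wz":-3,"x":1,"y":2.8,"z":60,"grip":100},
  {"wx":0,"wy":0,"wz":-3,"x":1,"y":2.8,"z":90,"grip":100},
  {"wx":0,"wy":0,"wz":-3,"x":1,"y":2.8,"z":110,"grip":100},
  {"wx":0,"wy":0,"wz":-3,"x":1,"y":2.8,"z":122,"grip":100},
  {"wx":0,"wy":0,"wz":-3,"x":1,"y":2.8,"z":128,"grip":100},
  {"wx":0,"wy":0,"wz":-3,"x":1,"y":2.8,"z":128,"grip":60},
  {"wx":0,"wy":0,"wz":-3,"x":1,"y":2.8,"z":128,"grip":40},
], newtons=20)

```text
clock: 2.15
tool_pos: [411.2, -266.2, 43.5]
tool_rot: [0.0, 0.387, 0.922, -0.0]
ft_force: [0.8, -0.6, -0.4]
finger_gap: 83.8
grasp_force: 0.0
```

Call:
servo_tool([
  {"wx":0,"wy":0,"wz":0,"x":0,"y":0,"z":0,"grip":40},
  {"wx":0,"wy":0,"wz":0,"x":0,"y":0,"z":0,"grip":40},
  {"wx":0,"wy":0,"wz":0,"x":0,"y":0,"z":0,"grip":40},
  {"wx":0,"wy":0,"wz":0,"x":0,"y":0,"z":0,"grip":40},
])

```text
clock: 2.48
tool_pos: [411.2, -266.2, 43.5]
tool_rot: [0.001, 0.387, 0.922, -0.0]
ft_force: [0.1, 0.6, -0.0]
finger_gap: 57.7
grasp_force: 0.0
```

Call:
servo_tool([
  {"wx":0,"wy":0,"wz":0,"x":0,"y":0,"z":0,"grip":30},
  {"wx":0,"wy":0,"wz":0,"x":0,"y":0,"z":0,"grip":30},
  {"wx":0,"wy":0,"wz":0,"x":0,"y":0,"z":0,"grip":30},
  {"wx":0,"wy":0,"wz":0,"x":0,"y":0,"z":0,"grip":30},
])

```text
clock: 2.82
tool_pos: [411.1, -266.1, 43.2]
tool_rot: [0.0, 0.386, 0.922, -0.0]
ft_force: [-0.7, 0.6, 4.9]
finger_gap: 52.8
grasp_force: 20.0
```

Call:
servo_tool([
  {"wx":0,"wy":0,"wz":0,"x":0,"y":0,"z":-20,"grip":30},
  {"wx":0,"wy":0,"wz":0,"x":0,"y":0,"z":-50,"grip":30},
  {"wx":0,"wy":0,"wz":0,"x":0,"y":0,"z":-80,"grip":30},
  {"wx":0,"wy":0,"wz":0,"x":0,"y":0,"z":-110,"grip":30},
  {"wx":0,"wy":0,"wz":0,"x":0,"y":0,"z":-135,"grip":30},
  {"wx":0,"wy":0,"wz":0,"x":0,"y":0,"z":-135,"grip":30},
])

```text
clock: 3.32
tool_pos: [413.0, -267.6, 183.5]
tool_rot: [0.004, 0.386, 0.922, -0.001]
ft_force: [0.4, -0.7, -0.3]
finger_gap: 52.3
grasp_force: 20.0
```

```bash
python3 -c "
from h import *
go(495,148.5,178,45); s=observe(); print(s['finger_gap'],s['grasp_force'])
"
```

```text
shift [239.1 350.3   3.9] norm 424.2 wz(mod360) -0.5 yaw now 44.5 tilt 0.48 pos [ 413.  -267.6  183.5] clock 3.3167
52.32814038897186 19.99994784593582
```

Call:
servo_tool([
  {"wx":0,"wy":0,"wz":0,"x":19,"y":28,"z":0,"grip":30},
  {"wx":0,"wy":0,"wz":0,"x":42,"y":61,"z":0,"grip":30},
  {"wx":0,"wy":0,"wz":0,"x":64,"y":94,"z":0,"grip":30},
  {"wx":0,"wy":0,"wz":0,"x":86,"y":127,"z":0,"grip":30},
  {"wx":0,"wy":0,"wz":0,"x":108,"y":160,"z":0,"grip":30},
  {"wx":0,"wy":0,"wz":0,"x":130,"y":193,"z":0,"grip":30},
  {"wx":0,"wy":0,"wz":0,"x":152,"y":226,"z":0,"grip":30},
  {"wx":0,"wy":0,"wz":0,"x":174,"y":259,"z":0,"grip":30},
])

```text
clock: 3.98
tool_pos: [472.7, 41.9, 176.7]
tool_rot: [-0.0, 0.387, 0.922, -0.0]
ft_force: [0.8, -1.1, -1.0]
finger_gap: 52.7
grasp_force: 20.0
```

Call:
servo_tool([
  {"wx":0,"wy":0,"wz":0,"x":20,"y":30,"z":0,"grip":30},
  {"wx":0,"wy":0,"wz":0,"x":40,"y":58,"z":0,"grip":30},
  {"wx":0,"wy":0,"wz":0,"x":56,"y":80,"z":0,"grip":30},
  {"wx":0,"wy":0,"wz":0,"x":64,"y":90,"z":0,"grip":30},
  {"wx":0,"wy":0,"wz":0,"x":64,"y":90,"z":0,"grip":30},
  {"wx":0,"wy":0,"wz":0,"x":64,"y":90,"z":0,"grip":30},
])

```text
clock: 4.48
tool_pos: [492.0, 148.5, 176.7]
tool_rot: [-0.001, 0.386, 0.923, -0.001]
ft_force: [-0.2, -1.7, -0.4]
finger_gap: 52.6
grasp_force: 20.0
```

```bash
python3 -c "
from h import *
go(495,148.5,61,45)
im,P=cloud('wrist'); np.savez('w1.npz',im=im,P=P)
Q=P.reshape(-1,3);Q=Q[~np.isnan(Q[:,0])];
d=np.hypot(Q[:,0]-495,Q[:,1]-148)
for lo,hi in ((10,14),(14,19),(25,29)):
  q=Q[(Q[:,2]>lo)&(Q[:,2]<hi)&(d<70)]; print(lo,len(q),q.mean(0) if len(q) else '')
im2,_=cloud('side');cv2.imwrite('pics/d.png',np.hstack([cv2.resize(im,(400,300)),cv2.resize(im2[150:350,200:466],(400,300))]))
"
```

```text
shift [ -2.2   2.4 115.7] norm 115.7 wz(mod360) -0.4 yaw now 44.6 tilt 0.11 pos [492.  148.5 176.7] clock 4.4833
10 5856 [479.70780809 163.2352011   12.61526442]
14 1684 [484.52445795 160.03722108  16.3899073 ]
25 711 [483.99445395 163.20980226  27.02590612]
```

View pics/d.png

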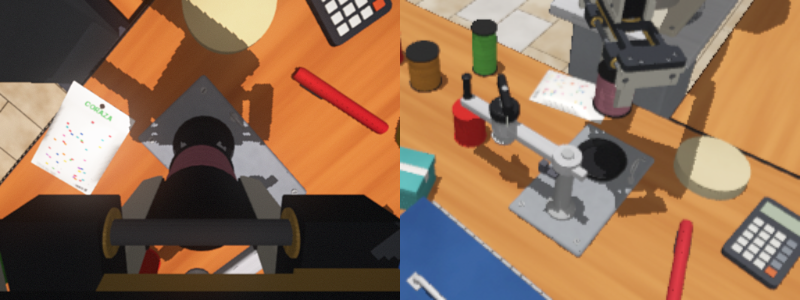

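The wrist view shows the spool upright between the fingers, with the dish partly visible behind it at (205,135). I'll fit the dish rim from this close view.

```bash
python3 -c "
from h import *
from scipy.optimize import least_squares
P=np.load('w1.npz')['P'].reshape(-1,3);Q=P[~np.isnan(P[:,0])]
d=np.hypot(Q[:,0]-495,Q[:,1]-148)
for lo,hi in ((26,28.5),):
  q=Q[(Q[:,2]>lo)&(Q[:,2]<hi)&(d<45)]
  for r0 in(35,36,37):print(least_squares(lambda p:np.hypot(q[:,0]-p[0],q[:,1]-p[1])-r0,[495,148],loss='soft_l1').x,len(q))
q=Q[(Q[:,2]>14.5)&(Q[:,2]<17)&(d<40)]
print(least_squares(lambda p:np.maximum(0,np.hypot(q[:,0]-p[0],q[:,1]-p[1])-30),[495,148]).x)
go(495.2,148.4,80,45)
"
```

```text
[494.3857655  150.61317577] 576
[495.1159677  149.71448223] 576
[495.85541983 148.78803212] 576
[493.08311243 150.81161657]
shift [-1.4  2.9 97.1] norm 97.2 wz(mod360) -0.5 yaw now 44.5 tilt 0.07 pos [492.2 147.4 177.1] clock 4.5833
```

Call:
servo_tool([
  {"wx":0,"wy":0,"wz":0,"x":-1.8,"y":3.1,"z":0,"grip":30},
  {"wx":0,"wy":0,"wz":0,"x":-1.8,"y":3.1,"z":25,"grip":30},
  {"wx":0,"wy":0,"wz":0,"x":-1.8,"y":3.1,"z":50,"grip":30},
  {"wx":0,"wy":0,"wz":0,"x":-1.8,"y":3.1,"z":75,"grip":30},
  {"wx":0,"wy":0,"wz":0,"x":-1.8,"y":3.1,"z":92,"grip":30},
  {"wx":0,"wy":0,"wz":0,"x":-1.8,"y":3.1,"z":100,"grip":30},
  {"wx":0,"wy":0,"wz":0,"x":-1.8,"y":3.1,"z":105,"grip":30},
  {"wx":0,"wy":0,"wz":0,"x":-1.8,"y":3.1,"z":108,"grip":30},
])

```text
clock: 5.25
tool_pos: [496.3, 148.9, 69.7]
tool_rot: [0.0, 0.387, 0.922, -0.0]
ft_force: [-0.1, 0.2, 0.4]
finger_gap: 52.7
grasp_force: 20.0
```

Call:
servo_tool([
  {"wx":0,"wy":0,"wz":0,"x":0,"y":0,"z":1,"grip":30},
  {"wx":0,"wy":0,"wz":0,"x":0,"y":0,"z":2,"grip":30},
  {"wx":0,"wy":0,"wz":0,"x":0,"y":0,"z":3,"grip":30},
  {"wx":0,"wy":0,"wz":0,"x":0,"y":0,"z":3,"grip":30},
])

```text
clock: 5.58
tool_pos: [496.6, 149.7, 67.4]
tool_rot: [0.001, 0.386, 0.922, 0.0]
ft_force: [0.0, 0.3, -1.1]
finger_gap: 52.8
grasp_force: 20.0
```

Call:
servo_tool([
  {"wx":0,"wy":0,"wz":0,"x":0,"y":-1.6,"z":1,"grip":30},
  {"wx":0,"wy":0,"wz":0,"x":0,"y":-1.6,"z":2,"grip":30},
  {"wx":0,"wy":0,"wz":0,"x":0,"y":-1.6,"z":3,"grip":30},
  {"wx":0,"wy":0,"wz":0,"x":0,"y":-1.6,"z":4,"grip":30},
  {"wx":0,"wy":0,"wz":0,"x":0,"y":-1.6,"z":5,"grip":30},
  {"wx":0,"wy":0,"wz":0,"x":0,"y":-1.6,"z":6,"grip":30},
  {"wx":0,"wy":0,"wz":0,"x":0,"y":-1.6,"z":6,"grip":30},
])

```text
clock: 6.17
tool_pos: [494.7, 148.4, 60.4]
tool_rot: [-0.0, 0.386, 0.922, -0.0]
ft_force: [-0.1, -1.3, -1.7]
finger_gap: 53.0
grasp_force: 20.0
```

Call:
servo_tool([
  {"wx":0,"wy":0,"wz":0,"x":0,"y":0,"z":0.5,"grip":30},
  {"wx":0,"wy":0,"wz":0,"x":0,"y":0,"z":1,"grip":30},
  {"wx":0,"wy":0,"wz":0,"x":0,"y":0,"z":1,"grip":30},
])

```text
clock: 6.42
tool_pos: [494.9, 148.3, 59.6]
tool_rot: [-0.0, 0.386, 0.922, -0.0]
ft_force: [-0.4, 0.6, -1.5]
finger_gap: 53.0
grasp_force: 20.0
```

Call:
servo_tool([
  {"wx":0,"wy":0,"wz":0,"x":0,"y":0,"z":0.5,"grip":30},
  {"wx":0,"wy":0,"wz":0,"x":0,"y":0,"z":1,"grip":30},
  {"wx":0,"wy":0,"wz":0,"x":0,"y":0,"z":1,"grip":30},
])

```text
clock: 6.67
tool_pos: [495.1, 148.5, 59.3]
tool_rot: [0.0, 0.386, 0.922, 0.0]
ft_force: [-2.3, 0.0, 4.3]
finger_gap: 53.0
grasp_force: 20.0
```

Call:
servo_tool([
  {"wx":0,"wy":0,"wz":0,"x":0,"y":0,"z":0.5,"grip":30},
  {"wx":0,"wy":0,"wz":0,"x":0,"y":0,"z":0.5,"grip":58},
  {"wx":0,"wy":0,"wz":0,"x":0,"y":0,"z":0.5,"grip":70},
  {"wx":0,"wy":0,"wz":0,"x":0,"y":0,"z":0.5,"grip":75},
  {"wx":0,"wy":0,"wz":0,"x":0,"y":0,"z":0.5,"grip":75},
  {"wx":0,"wy":0,"wz":0,"x":0,"y":0,"z":0.5,"grip":75},
])

```text
clock: 7.17
tool_pos: [494.8, 148.4, 58.0]
tool_rot: [-0.0, 0.386, 0.922, -0.0]
ft_force: [-0.3, 0.1, 0.3]
finger_gap: 69.1
grasp_force: 0.0
```

Call:
servo_tool([
  {"wx":0,"wy":0,"wz":0,"x":0,"y":0,"z":-15,"grip":75},
  {"wx":0,"wy":0,"wz":0,"x":0,"y":0,"z":-40,"grip":75},
  {"wx":0,"wy":0,"wz":0,"x":0,"y":0,"z":-70,"grip":75},
  {"wx":0,"wy":0,"wz":0,"x":0,"y":0,"z":-100,"grip":75},
  {"wx":0,"wy":0,"wz":0,"x":0,"y":0,"z":-130,"grip":75},
  {"wx":0,"wy":0,"wz":0,"x":0,"y":0,"z":-155,"grip":75},
  {"wx":0,"wy":0,"wz":0,"x":0,"y":0,"z":-165,"grip":75},
  {"wx":0,"wy":0,"wz":0,"x":0,"y":0,"z":-165,"grip":75},
])

```text
clock: 7.83
tool_pos: [496.6, 148.7, 226.1]
tool_rot: [0.002, 0.386, 0.922, 0.001]
ft_force: [0.0, -0.5, 0.1]
finger_gap: 70.0
grasp_force: 0.0
```

```bash
python3 -c "
from h import *
go(588,-32,215,45)
for n in ('wrist','top'):
  im,P=cloud(n);Q=P.reshape(-1,3);q=Q[(abs(Q[:,2]-80)<4)&(np.hypot(Q[:,0]-495,Q[:,1]-148)<35)]
  if len(q)>10: print(n,len(q),q[:,2].mean(),q[:,2].std(),cv2.minEnclosingCircle(q[:,:2].astype(np.float32)))
"
```

```text
shift [-192.9  -61.6   11.4] norm 202.8 wz(mod360) -0.5 yaw now 44.5 tilt 0.31 pos [496.6 148.7 226.1] clock 7.8333
wrist 2407 80.82681035348965 0.7200334468708159 ((494.40887451171875, 149.61468505859375), 26.940906524658203)
top 23 79.8256254376219 1.7517952736288922 ((507.83099365234375, 131.16055297851562), 15.081182479858398)
```

Call:
servo_tool([
  {"wx":0,"wy":0,"wz":7,"x":-24,"y":-8,"z":0,"grip":45},
  {"wx":0,"wy":0,"wz":14,"x":-58,"y":-18,"z":0,"grip":45},
  {"wx":0,"wy":0,"wz":21,"x":-96,"y":-31,"z":0,"grip":45},
  {"wx":0,"wy":0,"wz":28,"x":-130,"y":-42,"z":4,"grip":45},
  {"wx":0,"wy":0,"wz":35,"x":-165,"y":-53,"z":8,"grip":45},
  {"wx":0,"wy":0,"wz":42,"x":-185,"y":-60,"z":11,"grip":45},
  {"wx":0,"wy":0,"wz":49,"x":-193,"y":-62,"z":11,"grip":45},
  {"wx":0,"wy":0,"wz":56,"x":-193,"y":-62,"z":11,"grip":45},
])

```text
clock: 8.6
tool_pos: [585.0, -35.0, 208.0]
tool_rot: [-0.002, 0.777, 0.629, -0.002]
ft_force: [-0.4, 0.8, 0.9]
finger_gap: 41.9
grasp_force: 0.0
```

Call:
servo_tool([
  {"wx":0,"wy":0,"wz":34,"x":0,"y":0,"z":0,"grip":45},
  {"wx":0,"wy":0,"wz":34,"x":0,"y":0,"z":0,"grip":45},
  {"wx":0,"wy":0,"wz":34,"x":0,"y":0,"z":0,"grip":45},
  {"wx":0,"wy":0,"wz":34,"x":0,"y":0,"z":0,"grip":45},
  {"wx":0,"wy":0,"wz":34,"x":0,"y":0,"z":0,"grip":45},
  {"wx":0,"wy":0,"wz":34,"x":0,"y":0,"z":0,"grip":45},
])

```text
clock: 9.1
tool_pos: [584.6, -32.5, 208.8]
tool_rot: [-0.001, 0.926, 0.377, -0.002]
ft_force: [-0.2, 0.0, 0.6]
finger_gap: 41.6
grasp_force: 0.0
```

```bash
python3 -c "
from h import *
im,P=cloud('wrist');Q=P.reshape(-1,3);q=Q[(abs(Q[:,2]-161)<5)&(np.hypot(Q[:,0]-588,Q[:,1]+32)<22)]
if len(q)>10: print(len(q),q[:,2].mean(),cv2.minEnclosingCircle(q[:,:2].astype(np.float32)))
go(588.3,-31.5,147,-45)
cv2.imwrite('pics/e.png',im)
"
```

```text
377 161.2563394750334 ((588.3515014648438, -31.02164077758789), 7.649661540985107)
shift [ 3.4  2.  62.2] norm 62.3 wz(mod360) -0.4 yaw now -45.4 tilt 0.24 pos [584.7 -32.5 209.2] clock 9.15
```

View pics/e.png

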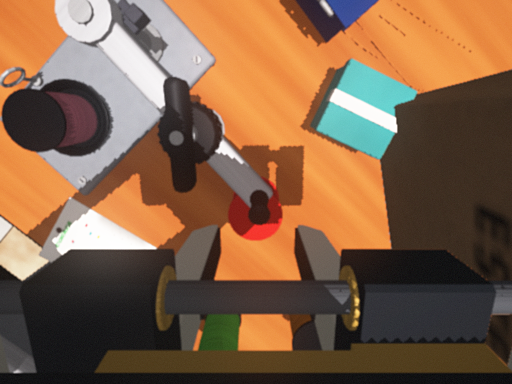

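The wrist view shows the spool standing in the dish at (55,118) and the pin at (258,207) between the open fingers. The pin centre measures (588.4,-31.0), so I'll descend and pinch it.

Call:
servo_tool([
  {"wx":0,"wy":0,"wz":0,"x":3.7,"y":1.9,"z":0,"grip":45},
  {"wx":0,"wy":0,"wz":0,"x":3.7,"y":1.9,"z":20,"grip":45},
  {"wx":0,"wy":0,"wz":0,"x":3.7,"y":1.9,"z":40,"grip":45},
  {"wx":0,"wy":0,"wz":0,"x":3.7,"y":1.9,"z":55,"grip":45},
  {"wx":0,"wy":0,"wz":0,"x":3.7,"y":1.9,"z":61,"grip":45},
  {"wx":0,"wy":0,"wz":0,"x":3.7,"y":1.9,"z":61,"grip":30},
  {"wx":0,"wy":0,"wz":0,"x":3.7,"y":1.9,"z":61,"grip":5},
  {"wx":0,"wy":0,"wz":0,"x":3.7,"y":1.9,"z":61,"grip":5},
], newtons=10)

```text
clock: 9.82
tool_pos: [590.8, -31.5, 152.4]
tool_rot: [0.0, 0.925, 0.379, 0.001]
ft_force: [-0.1, -0.8, 0.3]
finger_gap: 26.3
grasp_force: 0.0
```

Call:
servo_tool([
  {"wx":0,"wy":0,"wz":0,"x":0,"y":0,"z":0,"grip":5},
  {"wx":0,"wy":0,"wz":0,"x":0,"y":0,"z":0,"grip":5},
  {"wx":0,"wy":0,"wz":0,"x":0,"y":0,"z":0,"grip":5},
  {"wx":0,"wy":0,"wz":0,"x":0,"y":0,"z":0,"grip":5},
])

```text
clock: 10.15
tool_pos: [590.6, -30.7, 152.3]
tool_rot: [-0.0, 0.925, 0.379, 0.001]
ft_force: [-0.1, 6.4, 4.5]
finger_gap: 13.2
grasp_force: 10.0
```

```bash
python3 -c "
from h import *
s=observe();M=rot(s['tool_rot']).as_matrix();p=s['tool_pos'];print(p,s['finger_gap'],s['grasp_force'])
hub=np.array([599.4,142.3]);v=p[:2]-hub;r0=np.hypot(*v);a0=np.arctan2(v[1],v[0]);d=np.array([495,148.9])-hub;a1=np.arctan2(d[1],d[0])%(2*np.pi)-2*np.pi
print(r0,'angle to go',np.degrees(a0-a1))
n=14
for i in range(1,17):
  a=a0+(a1-a0)*i/n; t=hub+175*np.array([np.cos(a),np.sin(a)]); print(i,t.round(1),(M.T@np.array([*(t-p[:2]),0])).round(1)[:2])
"
```

```text
[590.64090974 -30.72694398 152.28917497] 13.170917080151813 10.000253086311659
173.24850650505985 angle to go 90.71934017991563
1 [570.9 -30.4] [-13.8 -14.1]
2 [551.6 -26. ] [-24.5 -30.7]
3 [532.9 -19.6] [-33.3 -48.5]
4 [515. -11.] [-40.  -67.1]
5 [498.3  -0.5] [-44.6 -86.3]
6 [482.8  11.8] [ -47. -106.]
7 [468.8  25.8] [ -47.1 -125.7]
8 [456.5  41.3] [ -45.  -145.4]
9 [446.  58.] [ -40.8 -164.7]
10 [437.5  75.9] [ -34.3 -183.4]
11 [431.   94.6] [ -25.8 -201.3]
12 [426.7 113.9] [ -15.3 -218.1]
13 [424.6 133.6] [  -3.  -233.5]
14 [424.7 153.3] [  11.  -247.6]
15 [427.1 173. ] [  26.4 -259.9]
16 [431.7 192.2] [  43.2 -270.4]
```

Call:
servo_tool([
  {"wx":0,"wy":0,"wz":0,"x":-7.3,"y":-6.6,"z":0,"grip":5},
  {"wx":0,"wy":0,"wz":0,"x":-13.8,"y":-14.1,"z":0,"grip":5},
  {"wx":0,"wy":0,"wz":0,"x":-24.5,"y":-30.7,"z":0,"grip":5},
  {"wx":0,"wy":0,"wz":0,"x":-33.3,"y":-48.5,"z":0,"grip":5},
  {"wx":0,"wy":0,"wz":0,"x":-40,"y":-67.1,"z":0,"grip":5},
  {"wx":0,"wy":0,"wz":0,"x":-44.6,"y":-86.3,"z":0,"grip":5},
  {"wx":0,"wy":0,"wz":0,"x":-46,"y":-96,"z":0,"grip":5},
  {"wx":0,"wy":0,"wz":0,"x":-46,"y":-96,"z":0,"grip":5},
])

```text
clock: 10.82
tool_pos: [489.1, 5.1, 152.0]
tool_rot: [0.0, 0.925, 0.379, 0.0]
ft_force: [-2.8, -2.9, 3.7]
finger_gap: 13.1
grasp_force: 10.0
```

```bash
python3 -c "
from h import *
s=observe();M=rot(s['tool_rot']).as_matrix();p=s['tool_pos'];print(p,s['finger_gap'],s['grasp_force'],s['ft_force'])
hub=np.array([599.4,142.3]);v=p[:2]-hub;r0=np.hypot(*v);a0=np.arctan2(v[1],v[0]);d=np.array([495,148.9])-hub;a1=np.arctan2(d[1],d[0])%(2*np.pi)-2*np.pi
print(r0,'angle to go',np.degrees(a0-a1))
n=8
for i in range(1,10):
  a=a0+(a1-a0)*i/n; t=hub+175*np.array([np.cos(a),np.sin(a)]); print(i,t.round(1),(M.T@np.array([*(t-p[:2]),0])).round(1)[:2])
"
```

```text
[489.10472515   5.09190211 151.95171287] 13.112615790999595 10.0005476991646 [-2.80602297 -2.91311467  3.65397246]
176.04292028018702 angle to go 54.82313358514209
1 [474.3  20. ] [ -0.1 -21. ]
2 [460.6  35.8] [  1.2 -41.9]
3 [448.8  53.1] [  5.  -62.5]
4 [439.3  71.7] [ 11.2 -82.4]
5 [432.   91.3] [  19.8 -101.5]
6 [427.1 111.6] [  30.6 -119.4]
7 [424.7 132.4] [  43.5 -135.9]
8 [424.7 153.3] [  58.2 -150.8]
9 [427.3 174.1] [  74.6 -163.8]
```

Call:
servo_tool([
  {"wx":0,"wy":0,"wz":0,"x":0,"y":-10,"z":0,"grip":5},
  {"wx":0,"wy":0,"wz":0,"x":0,"y":-21,"z":0,"grip":5},
  {"wx":0,"wy":0,"wz":0,"x":1.2,"y":-41.9,"z":0,"grip":5},
  {"wx":0,"wy":0,"wz":0,"x":5,"y":-62.5,"z":0,"grip":5},
  {"wx":0,"wy":0,"wz":0,"x":11.2,"y":-82.4,"z":0,"grip":5},
  {"wx":0,"wy":0,"wz":0,"x":19.8,"y":-101.5,"z":0,"grip":5},
  {"wx":0,"wy":0,"wz":0,"x":30.6,"y":-119.4,"z":0,"grip":5},
  {"wx":0,"wy":0,"wz":0,"x":36,"y":-127,"z":0,"grip":5},
])

```text
clock: 11.48
tool_pos: [426.3, 121.8, 151.4]
tool_rot: [-0.0, 0.925, 0.379, 0.0]
ft_force: [-2.0, -2.2, 3.0]
finger_gap: 12.7
grasp_force: 10.0
```

```bash
python3 -c "
from h import *
s=observe();M=rot(s['tool_rot']).as_matrix();p=s['tool_pos'];print(p,s['finger_gap'],s['grasp_force'],s['ft_force'])
hub=np.array([599.4,142.3]);v=p[:2]-hub;r0=np.hypot(*v);a0=np.arctan2(v[1],v[0]);d=np.array([495,148.9])-hub;a1=np.arctan2(d[1],d[0])%(2*np.pi)
a0%=2*np.pi
print(r0,'angle to go',np.degrees(a0-a1))
n=4
for i in range(1,7):
  a=a0+(a1-a0)*i/n; t=hub+175*np.array([np.cos(a),np.sin(a)]); print(i,t.round(1),(M.T@np.array([*(t-p[:2]),0])).round(1)[:2])
"
```

```text
[426.33968432 121.83407278 151.36918348] 12.718428437251555 10.000682012178004 [-2.02782853 -2.2230167   3.00251888]
174.26625330097988 angle to go 10.36174634503334
1 [424.9 129.6] [ 4.4 -6.6]
2 [424.5 137.5] [  9.7 -12.5]
3 [424.4 145.4] [ 15.2 -18.2]
4 [424.7 153.3] [ 21.  -23.6]
5 [425.4 161.2] [ 27.  -28.7]
6 [426.5 169.1] [ 33.2 -33.6]
```

Call:
servo_tool([
  {"wx":0,"wy":0,"wz":0,"x":4.4,"y":-6.6,"z":0,"grip":5},
  {"wx":0,"wy":0,"wz":0,"x":9.7,"y":-12.5,"z":0,"grip":5},
  {"wx":0,"wy":0,"wz":0,"x":15.2,"y":-18.2,"z":0,"grip":5},
  {"wx":0,"wy":0,"wz":0,"x":19,"y":-21.8,"z":0,"grip":5},
  {"wx":0,"wy":0,"wz":0,"x":21,"y":-23.6,"z":0,"grip":5},
  {"wx":0,"wy":0,"wz":0,"x":21,"y":-23.6,"z":0,"grip":5},
])

```text
clock: 11.98
tool_pos: [425.4, 152.6, 151.3]
tool_rot: [-0.0, 0.925, 0.379, 0.0]
ft_force: [1.9, 0.4, 2.5]
finger_gap: 13.2
grasp_force: 10.0
```

Call:
servo_tool([
  {"wx":0,"wy":0,"wz":0,"x":1,"y":-0.8,"z":0,"grip":5},
  {"wx":0,"wy":0,"wz":0,"x":1.5,"y":-1.3,"z":0,"grip":5},
  {"wx":0,"wy":0,"wz":0,"x":1.5,"y":-1.3,"z":0,"grip":5},
])

```text
clock: 12.23
tool_pos: [425.4, 153.2, 151.2]
tool_rot: [0.001, 0.926, 0.379, -0.0]
ft_force: [2.0, -4.8, 4.1]
finger_gap: 13.5
grasp_force: 10.0
```

Call:
servo_tool([
  {"wx":0,"wy":0,"wz":0,"x":1,"y":-0.9,"z":0,"grip":5},
  {"wx":0,"wy":0,"wz":0,"x":2,"y":-1.8,"z":0,"grip":5},
  {"wx":0,"wy":0,"wz":0,"x":2,"y":-1.8,"z":0,"grip":5},
  {"wx":0,"wy":0,"wz":0,"x":2,"y":-1.8,"z":0,"grip":5},
])

```text
clock: 12.57
tool_pos: [425.6, 153.6, 151.1]
tool_rot: [0.003, 0.926, 0.378, -0.001]
ft_force: [1.0, -16.0, 4.5]
finger_gap: 13.1
grasp_force: 10.0
```

Call:
servo_tool([
  {"wx":0,"wy":0,"wz":0,"x":0,"y":0,"z":0,"grip":25},
  {"wx":0,"wy":0,"wz":0,"x":0,"y":0,"z":0,"grip":35},
  {"wx":0,"wy":0,"wz":0,"x":0,"y":0,"z":0,"grip":35},
  {"wx":0,"wy":0,"wz":0,"x":0,"y":0,"z":-20,"grip":35},
  {"wx":0,"wy":0,"wz":0,"x":0,"y":0,"z":-50,"grip":35},
  {"wx":0,"wy":0,"wz":0,"x":0,"y":0,"z":-80,"grip":35},
  {"wx":0,"wy":0,"wz":0,"x":0,"y":0,"z":-90,"grip":35},
  {"wx":0,"wy":0,"wz":0,"x":0,"y":0,"z":-90,"grip":35},
])

```text
clock: 13.23
tool_pos: [426.8, 157.4, 244.4]
tool_rot: [0.0, 0.925, 0.379, 0.003]
ft_force: [1.1, 0.1, -0.1]
finger_gap: 32.6
grasp_force: 0.0
```

```bash
python3 -c "
from h import *
go(494.7,148.9,240,45.6)
for n in ('top','side'):
  im,P=cloud(n);Q=P.reshape(-1,3)
  k=Q[(np.hypot(Q[:,0]-495,Q[:,1]-149)<45)&(abs(Q[:,2]-179)<4)]
  if len(k)>5: print(n,len(k),cv2.minAreaRect(k[:,:2].astype(np.float32)))
"
```

```text
shift [42.4 53.7  4.8] norm 68.5 wz(mod360) -91.1 yaw now -45.5 tilt 0.33 pos [426.8 157.4 244.4] clock 13.2333
top 40 ((496.8288879394531, 146.65200805664062), (10.505337715148926, 59.60818099975586), 46.586387634277344)
side 107 ((495.3375549316406, 148.69827270507812), (12.029589653015137, 63.761085510253906), 48.80155944824219)
```

Call:
servo_tool([
  {"wx":0,"wy":0,"wz":-7,"x":10,"y":13,"z":0,"grip":40},
  {"wx":0,"wy":0,"wz":-14,"x":25,"y":30,"z":0,"grip":40},
  {"wx":0,"wy":0,"wz":-21,"x":38,"y":46,"z":0,"grip":40},
  {"wx":0,"wy":0,"wz":-28,"x":42,"y":54,"z":0,"grip":40},
  {"wx":0,"wy":0,"wz":-35,"x":42,"y":54,"z":0,"grip":40},
  {"wx":0,"wy":0,"wz":-42,"x":42,"y":54,"z":0,"grip":40},
  {"wx":0,"wy":0,"wz":-49,"x":42,"y":54,"z":0,"grip":40},
  {"wx":0,"wy":0,"wz":-56,"x":42,"y":54,"z":0,"grip":40},
])

```text
clock: 14.0
tool_pos: [491.8, 147.5, 238.1]
tool_rot: [-0.002, 0.637, 0.771, -0.002]
ft_force: [-0.8, 0.1, 0.3]
finger_gap: 37.2
grasp_force: 0.0
```

Call:
servo_tool([
  {"wx":0,"wy":0,"wz":-35.5,"x":0,"y":0,"z":0,"grip":40},
  {"wx":0,"wy":0,"wz":-35.5,"x":0,"y":0,"z":0,"grip":40},
  {"wx":0,"wy":0,"wz":-35.5,"x":0,"y":0,"z":0,"grip":40},
  {"wx":0,"wy":0,"wz":-35.5,"x":0,"y":0,"z":0,"grip":40},
  {"wx":0,"wy":0,"wz":-35.5,"x":0,"y":0,"z":0,"grip":40},
  {"wx":0,"wy":0,"wz":-35.5,"x":0,"y":0,"z":0,"grip":40},
  {"wx":0,"wy":0,"wz":-35.5,"x":0,"y":0,"z":0,"grip":40},
])

```text
clock: 14.58
tool_pos: [492.0, 147.6, 239.0]
tool_rot: [-0.001, 0.376, 0.927, -0.001]
ft_force: [0.1, 0.1, -0.0]
finger_gap: 37.2
grasp_force: 0.0
```

```bash
python3 -c "
from h import *
im,P=cloud('wrist');Q=P.reshape(-1,3)
k=Q[(np.hypot(Q[:,0]-495,Q[:,1]-149)<45)&(abs(Q[:,2]-179)<4)]
if len(k)>5: print(len(k),cv2.minAreaRect(k[:,:2].astype(np.float32)))
go(495,148.9,171,46)
cv2.imwrite('pics/f.png',im)
"
```

```text
1384 ((495.13818359375, 149.411376953125), (11.842405319213867, 64.4719467163086), 47.097896575927734)
shift [-1.2  3.  68.4] norm 68.5 wz(mod360) -0.2 yaw now 45.8 tilt 0.15 pos [492.2 147.6 239.4] clock 14.6333
```

View pics/f.png

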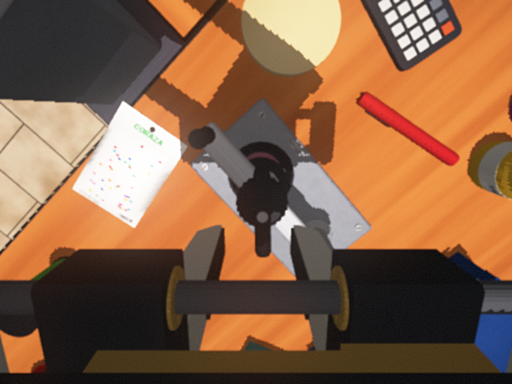

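The wrist view shows the arm lying over the dish, with the T-bar at (262,220) lined up between the fingers. I'll descend and grip the bar at 60 N.

Call:
servo_tool([
  {"wx":0,"wy":0,"wz":-1,"x":-0.8,"y":3.3,"z":0,"grip":40},
  {"wx":0,"wy":0,"wz":-1,"x":-0.8,"y":3.3,"z":20,"grip":40},
  {"wx":0,"wy":0,"wz":-1,"x":-0.8,"y":3.3,"z":40,"grip":40},
  {"wx":0,"wy":0,"wz":-1,"x":-0.8,"y":3.3,"z":55,"grip":40},
  {"wx":0,"wy":0,"wz":-1,"x":-0.8,"y":3.3,"z":64,"grip":40},
  {"wx":0,"wy":0,"wz":-1,"x":-0.8,"y":3.3,"z":67,"grip":40},
  {"wx":0,"wy":0,"wz":-1,"x":-0.8,"y":3.3,"z":67,"grip":40},
])

```text
clock: 15.22
tool_pos: [495.5, 149.5, 173.4]
tool_rot: [-0.001, 0.367, 0.93, -0.0]
ft_force: [0.4, -0.6, 0.1]
finger_gap: 36.9
grasp_force: 0.0
```

```bash
python3 -c "
from h import *
go(495.1,149.4,171,47)
s=observe();print(s['ft_force'],s['ft_torque'],s['joint_torque'])"
```

```text
shift [ 0.3 -0.3  2.4] norm 2.4 wz(mod360) -0.0 yaw now 47.0 tilt 0.09 pos [495.5 149.5 173.4] clock 15.2167
[ 0.441111   -0.60758667  0.05935756] [-0.00437346 -0.15364607 -0.00084627] [-4.86452700e-03 -4.44926620e+01 -4.72728360e+01  5.48722863e-02
 -1.70999779e-01  2.15764140e-02]
```

Call:
servo_tool([
  {"wx":0,"wy":0,"wz":0,"x":0,"y":0,"z":2,"grip":20},
  {"wx":0,"wy":0,"wz":0,"x":0,"y":0,"z":2,"grip":4},
  {"wx":0,"wy":0,"wz":0,"x":0,"y":0,"z":2,"grip":4},
  {"wx":0,"wy":0,"wz":0,"x":0,"y":0,"z":2,"grip":4},
  {"wx":0,"wy":0,"wz":0,"x":0,"y":0,"z":2,"grip":4},
  {"wx":0,"wy":0,"wz":0,"x":0,"y":0,"z":2,"grip":4},
], newtons=60)

```text
clock: 15.72
tool_pos: [495.8, 149.0, 172.8]
tool_rot: [0.0, 0.366, 0.93, -0.0]
ft_force: [-3.6, -4.3, 6.1]
finger_gap: 11.5
grasp_force: 60.0
```

Call:
servo_tool([
  {"wx":0,"wy":0,"wz":1.5,"x":0,"y":0,"z":0,"grip":4},
  {"wx":0,"wy":0,"wz":3,"x":0,"y":0,"z":0,"grip":4},
  {"wx":0,"wy":0,"wz":5,"x":0,"y":0,"z":0,"grip":4},
  {"wx":0,"wy":0,"wz":7,"x":0,"y":0,"z":0,"grip":4},
  {"wx":0,"wy":0,"wz":9,"x":0,"y":0,"z":0,"grip":4},
  {"wx":0,"wy":0,"wz":10,"x":0,"y":0,"z":0,"grip":4},
])

```text
clock: 16.22
tool_pos: [495.7, 148.9, 172.8]
tool_rot: [0.0, 0.447, 0.895, -0.001]
ft_force: [-4.2, -4.2, 5.5]
finger_gap: 11.6
grasp_force: 60.1
```

```bash
python3 -c "
from h import *
go(495.1,149.4,171,47)
s=observe();print(s['ft_force'],s['ft_torque'],s['joint_torque'][5],s['finger_gap'],s['grasp_force'])"
```

```text
shift [ 0.8 -0.2  1.8] norm 2.0 wz(mod360) -10.1 yaw now 36.9 tilt 0.07 pos [495.7 148.9 172.8] clock 16.2167
[-4.1668103  -4.16041331  5.49872489] [-0.8972327   0.73069727  0.32456418] 0.31598051078617573 11.631000470894776 60.116455256938934
```

Call:
servo_tool([
  {"wx":0,"wy":0,"wz":3,"x":0,"y":0,"z":0,"grip":4},
  {"wx":0,"wy":0,"wz":6,"x":0,"y":0,"z":0,"grip":4},
  {"wx":0,"wy":0,"wz":9,"x":0,"y":0,"z":0,"grip":4},
  {"wx":0,"wy":0,"wz":12,"x":0,"y":0,"z":0,"grip":4},
  {"wx":0,"wy":0,"wz":15,"x":0,"y":0,"z":0,"grip":4},
  {"wx":0,"wy":0,"wz":18,"x":0,"y":0,"z":0,"grip":4},
  {"wx":0,"wy":0,"wz":20,"x":0,"y":0,"z":0,"grip":4},
  {"wx":0,"wy":0,"wz":20,"x":0,"y":0,"z":0,"grip":4},
])

```text
clock: 16.88
tool_pos: [495.5, 148.8, 172.8]
tool_rot: [0.0, 0.595, 0.803, -0.001]
ft_force: [-5.9, -4.8, 6.0]
finger_gap: 11.6
grasp_force: 60.1
```

```bash
cat > t.py <<'E'
from h import *
s=observe();M=rot(s['tool_rot']).as_matrix();print('yaw',np.degrees(np.arctan2(M[1,1],M[0,1])).round(1),'tq',s['ft_torque'][2].round(3),s['joint_torque'][5].round(3),'f',s['ft_force'].round(1),s['tool_pos'].round(1),s['finger_gap'].round(1))
E
python3 t.py
```

```text
Traceback (most recent call last):
  File "t.py", line 2, in <module>
    s=observe();M=rot(s['tool_rot']).as_matrix();print('yaw',np.degrees(np.arctan2(M[1,1],M[0,1])).round(1),'tq',s['ft_torque'][2].round(3),s['joint_torque'][5].round(3),'f',s['ft_force'].round(1),s['tool_pos'].round(1),s['finger_gap'].round(1))
                                                                                                                                                                                                                            ^^^^^^^^^^^^^^^^^^^^^
AttributeError: 'float' object has no attribute 'round'
```

Call:
servo_tool([
  {"wx":0,"wy":0,"wz":3,"x":0,"y":0,"z":0,"grip":4},
  {"wx":0,"wy":0,"wz":6,"x":0,"y":0,"z":0,"grip":4},
  {"wx":0,"wy":0,"wz":8,"x":0,"y":0,"z":0,"grip":4},
  {"wx":0,"wy":0,"wz":8,"x":0,"y":0,"z":0,"grip":4},
])

```text
clock: 17.22
tool_pos: [495.4, 148.8, 172.8]
tool_rot: [0.0, 0.65, 0.76, -0.001]
ft_force: [-6.1, -5.4, 8.6]
finger_gap: 11.4
grasp_force: 60.1
```

```bash
python3 t.py
```

```text
Traceback (most recent call last):
  File "t.py", line 2, in <module>
    s=observe();M=rot(s['tool_rot']).as_matrix();print('yaw',np.degrees(np.arctan2(M[1,1],M[0,1])).round(1),'tq',s['ft_torque'][2].round(3),s['joint_torque'][5].round(3),'f',s['ft_force'].round(1),s['tool_pos'].round(1),s['finger_gap'].round(1))
                                                                                                                                                                                                                            ^^^^^^^^^^^^^^^^^^^^^
AttributeError: 'float' object has no attribute 'round'
```

```bash
sed -i "s/s\['finger_gap'\].round(1)/s['finger_gap']/" t.py; python3 t.py
```

```text
yaw 8.9 tq 0.327 1.144 f [-6.1 -5.4  8.6] [495.4 148.8 172.8] 11.44567475360996
```

Call:
servo_tool([
  {"wx":0,"wy":0,"wz":3,"x":0,"y":0,"z":0,"grip":4},
  {"wx":0,"wy":0,"wz":5,"x":0,"y":0,"z":0,"grip":4},
  {"wx":0,"wy":0,"wz":5,"x":0,"y":0,"z":0,"grip":4},
])

```text
clock: 17.47
tool_pos: [495.4, 148.8, 172.8]
tool_rot: [0.0, 0.683, 0.731, -0.001]
ft_force: [-6.6, -5.4, 7.5]
finger_gap: 11.6
grasp_force: 60.1
```

```bash
python3 t.py
```

```text
yaw 3.9 tq 0.25 1.125 f [-6.6 -5.4  7.5] [495.4 148.8 172.8] 11.60065926455922
```

Call:
servo_tool([
  {"wx":0,"wy":0,"wz":3,"x":0,"y":0,"z":0,"grip":4},
  {"wx":0,"wy":0,"wz":5,"x":0,"y":0,"z":0,"grip":4},
  {"wx":0,"wy":0,"wz":5,"x":0,"y":0,"z":0,"grip":4},
])

```text
clock: 17.72
tool_pos: [495.3, 148.7, 172.9]
tool_rot: [0.0, 0.714, 0.7, -0.001]
ft_force: [-6.1, -4.9, 8.4]
finger_gap: 11.5
grasp_force: 60.1
```

```bash
python3 t.py; python3 -c "
from h import *
a,_=grab_frame('side');b,_=grab_frame('top')
P=np.load('side.npz')['P']
i=camera_info('side');K=np.array(i['K']);
for n,im in(('side',a),('top',b)):
  i=camera_info(n);K=np.array(i['K']);p=rot(i['orientation']).inv().apply(np.array([495,149,145])-i['eye']);u,v=(K@p/p[2])[:2].astype(int);print(n,u,v)
  c=im[max(0,v-40):v+40,u-50:u+50]
  if n=='side':A=c
cv2.imwrite('pics/g.png',cv2.resize(A,(750,600),interpolation=cv2.INTER_CUBIC))
"
```

```text
yaw -1.1 tq 0.324 1.175 f [-6.1 -4.9  8.4] [495.3 148.7 172.9] 11.474341407466415
side 340 216
top 162 200
```

View pics/g.png

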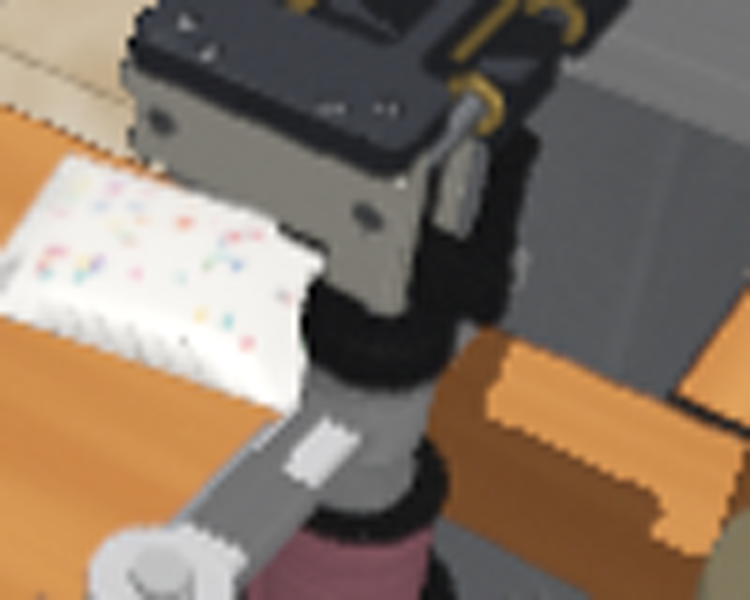

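The side view shows the fingers on the T-bar and the seated spool under the arm. The marks are hidden, so I'll go by torque, which is still at its running value (about 0.33).

Call:
servo_tool([
  {"wx":0,"wy":0,"wz":3,"x":0,"y":0,"z":0,"grip":4},
  {"wx":0,"wy":0,"wz":5,"x":0,"y":0,"z":0,"grip":4},
  {"wx":0,"wy":0,"wz":5,"x":0,"y":0,"z":0,"grip":4},
])

```text
clock: 18.07
tool_pos: [495.3, 148.7, 172.9]
tool_rot: [0.0, 0.744, 0.669, -0.001]
ft_force: [-6.5, -5.6, 7.8]
finger_gap: 11.7
grasp_force: 60.2
```

```bash
python3 t.py
```

```text
yaw -6.1 tq 0.45 1.33 f [-6.5 -5.6  7.8] [495.3 148.7 172.9] 11.698193396920589
```

Call:
servo_tool([
  {"wx":0,"wy":0,"wz":3,"x":0,"y":0,"z":0,"grip":4},
  {"wx":0,"wy":0,"wz":5,"x":0,"y":0,"z":0,"grip":4},
  {"wx":0,"wy":0,"wz":5,"x":0,"y":0,"z":0,"grip":4},
])

```text
clock: 18.32
tool_pos: [495.3, 148.7, 173.0]
tool_rot: [0.0, 0.772, 0.636, -0.001]
ft_force: [-7.8, -6.0, 9.5]
finger_gap: 11.8
grasp_force: 60.4
```

```bash
python3 t.py
```

```text
yaw -11.1 tq 0.578 1.442 f [-7.8 -6.   9.5] [495.3 148.7 173. ] 11.783534731940673
```

Torque is climbing, so the foot is bearing on the spool. I'll continue in small steps.

Call:
servo_tool([
  {"wx":0,"wy":0,"wz":2,"x":0,"y":0,"z":0,"grip":4},
  {"wx":0,"wy":0,"wz":4,"x":0,"y":0,"z":0,"grip":4},
  {"wx":0,"wy":0,"wz":4,"x":0,"y":0,"z":0,"grip":4},
])

```text
clock: 18.57
tool_pos: [495.2, 148.8, 173.0]
tool_rot: [0.0, 0.794, 0.608, -0.001]
ft_force: [-8.5, -5.4, 9.3]
finger_gap: 11.7
grasp_force: 60.4
```

```bash
python3 t.py
```

```text
yaw -15.1 tq 0.577 1.319 f [-8.5 -5.4  9.3] [495.2 148.8 173. ] 11.73007908276216
```

Call:
servo_tool([
  {"wx":0,"wy":0,"wz":2,"x":0,"y":0,"z":0,"grip":4},
  {"wx":0,"wy":0,"wz":4,"x":0,"y":0,"z":0,"grip":4},
  {"wx":0,"wy":0,"wz":4,"x":0,"y":0,"z":0,"grip":4},
])

```text
clock: 18.82
tool_pos: [495.2, 148.8, 173.0]
tool_rot: [0.0, 0.815, 0.58, -0.001]
ft_force: [-9.1, -4.6, 9.4]
finger_gap: 11.5
grasp_force: 60.0
```

```bash
python3 t.py
```

```text
yaw -19.1 tq -0.042 0.72 f [-9.1 -4.6  9.4] [495.2 148.8 173. ] 11.466274254341768
```

The torque fell to zero, which is the first click. I'll add 4° so the detent settles fully; that's well short of the next click.

Call:
servo_tool([
  {"wx":0,"wy":0,"wz":2,"x":0,"y":0,"z":0,"grip":4},
  {"wx":0,"wy":0,"wz":4,"x":0,"y":0,"z":0,"grip":4},
  {"wx":0,"wy":0,"wz":4,"x":0,"y":0,"z":0,"grip":4},
  {"wx":0,"wy":0,"wz":4,"x":0,"y":0,"z":0,"grip":4},
])

```text
clock: 19.15
tool_pos: [495.1, 148.8, 172.9]
tool_rot: [0.0, 0.834, 0.552, -0.001]
ft_force: [-8.5, -6.1, 9.2]
finger_gap: 11.6
grasp_force: 60.0
```

```bash
python3 t.py
```

```text
yaw -23.0 tq -0.104 0.036 f [-8.5 -6.1  9.2] [495.1 148.8 172.9] 11.640454365232877
```

Call:
servo_tool([
  {"wx":0,"wy":0,"wz":0,"x":0,"y":0,"z":0,"grip":25},
  {"wx":0,"wy":0,"wz":0,"x":0,"y":0,"z":0,"grip":40},
  {"wx":0,"wy":0,"wz":0,"x":0,"y":0,"z":0,"grip":40},
  {"wx":0,"wy":0,"wz":0,"x":0,"y":0,"z":-15,"grip":40},
  {"wx":0,"wy":0,"wz":0,"x":0,"y":0,"z":-45,"grip":40},
  {"wx":0,"wy":0,"wz":0,"x":0,"y":0,"z":-75,"grip":40},
  {"wx":0,"wy":0,"wz":0,"x":0,"y":0,"z":-90,"grip":40},
  {"wx":0,"wy":0,"wz":0,"x":0,"y":0,"z":-90,"grip":40},
])

```text
clock: 19.82
tool_pos: [498.2, 150.1, 267.1]
tool_rot: [0.001, 0.834, 0.552, 0.004]
ft_force: [1.6, -0.1, 0.3]
finger_gap: 37.4
grasp_force: 0.0
```

```bash
python3 t.py; python3 -c "
from h import *
w,P=cloud('wrist');Q=P.reshape(-1,3)
k=Q[(np.hypot(Q[:,0]-495,Q[:,1]-149)<45)&(abs(Q[:,2]-179)<4)]
print(cv2.minAreaRect(k[:,:2].astype(np.float32)))
i=camera_info('wrist');K=np.array(i['K']);p=rot(i['orientation']).inv().apply(np.array([495,149,150])-i['eye']);u,v=(K@p/p[2])[:2].astype(int);print(u,v)
cv2.imwrite('pics/h.png',cv2.resize(w[max(0,v-75):v+75,max(0,u-100):u+100],(800,600),interpolation=cv2.INTER_CUBIC))
"
```

```text
yaw -23.0 tq 0.014 -0.003 f [ 1.6 -0.1  0.3] [498.2 150.1 267.1] 37.35062395312778
((495.650146484375, 149.44772338867188), (64.481201171875, 11.872124671936035), 66.52323913574219)
254 197
```

View pics/h.png

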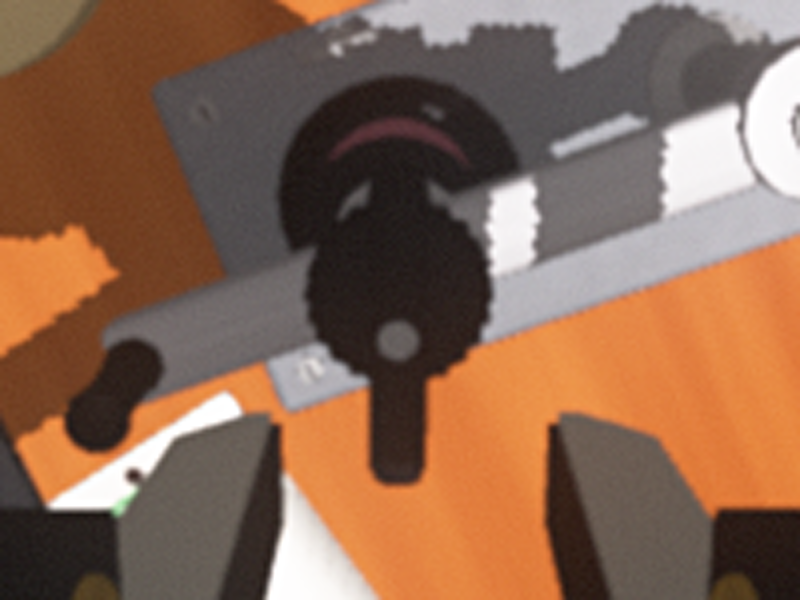

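The bar stayed at its clicked angle of -23.5°, the arm is still over the spool, and the gripper is clear. Handing in.

```bash
python3 -c "
from h import *
print(r.close_job())"
```

```text
the job is handed in; nothing more can be done
None
```

I handed in the job at about 20 s: the shortest (mauve) spool is seated in the dish, the arm is at its stop, and the knob is turned to one click. I judged the click by the torque dropping to zero because the white marks weren't visible, and the hand-in returned no verdict.

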